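# Third hand at the fixture: hold a bracket against the preload stop

### The job

Pick up the aluminium bracket (not the brass one), set it flat on the dark grid plate of the fixture and press one long edge of its flange squarely against the blue sprung stop, with the ends of flange and stop flush, so that the stop's red pointer stands in the middle of its green zone (stop pushed in by about 8 mm, about 12 N), never driving the stop to the end of its travel. Only the bracket, not the robot itself, should touch the fixture. Keep it steady there for a couple of seconds and finish while still holding and pressing it, so that the machinist can bolt it down; leave everything else on the bench where it is.

Things in the scene. Friction and masses are not known exactly. Their poses are not given: they have to be found in the camera images.
- bracket: Bright aluminium bracket, loose, about 0.3 kg: flange 90 (x) x 70 (y) x 12 mm, with an upright rib across its middle 60 (x) x 14 (y) mm, its top 55 mm above the underside. Origin: centre of the underside; z up, x along the rib and the 90 mm edges. Same after a half turn. Grip it across the rib. Lies on the bench in one of two places, swapped at random with the brass one.
- brass_bracket: A brass-coloured bracket of the same shape and size, loose on the bench. A bystander to be left where it is. Origin: centre of its underside.
- fixture: Fixed: steel base 280 (x) x 260 (y) x 30 mm, on it a dark grid plate 240 x 220 x 20 mm (holes only drawn), top 50 mm above the bench. Origin: centre of the underside, z up. Resting stop face at y = +40 mm; plate free from y = -110 to 40. Behind the stop a grey housing, 120 mm long, y = 74 to 104, top 30 mm above the plate; on it the colour strip and red pointer (x = 40, 36 mm above the plate).
- stop_face (a point): The blue face of the sprung stop, 90 mm long (along x), 17 mm high above the plate, stop bar 14 mm thick in y. Moves with the stop. Origin: on the face that the bracket is pressed against, midway along its length, at the height of the plate's top; x along the face, y the direction in which it is to be pushed (same axes as the fixture), z up.
- stop_bar (a joint): How far the stop is pushed in along its +y, in m: 0 at rest, 0.016 at the end of its travel. Spring of 1.5 N per mm without preload (8 mm = 12 N); it springs back when let go. Pointer on yellow 0 to 4 mm, green 4 to 12 mm (6 to 18 N), red beyond.
- mallet: Orange dead-blow mallet lying on the bench, 270 mm long, head 100 x 44 mm. A bystander to be left where it is. Origin: on the underside at about the middle of its length.
- gauge_block: Dark steel block 50 x 75 x 25 mm with holes. A bystander to be left where it is. Origin: centre of its underside.
- driver: Red-handled screwdriver, about 200 mm long, lying on the bench. A bystander to be left where it is. Origin: underside.
- oil: White plastic oil bottle, 56 mm across, 140 mm tall. A bystander to be left where it is. Origin: centre of its underside.
- tape: Blue roll of tape lying flat, 100 mm across, 25 mm high. A bystander to be left where it is. Origin: centre of its underside.
- jar: Clear jar with a black cap, 64 mm across, 70 mm tall. A bystander to be left where it is. Origin: centre of its underside.
Things that resemble listed ones, but are neither listed nor needed, are in the scene too. What is meant by the bracket is not purple, and is the larger of those in its own colour.

How it is judged:
By the outcome, as a careful person would: the job done as asked, in the order asked, and still so for the second after the job is handed in, while the arm keeps its last pose, push and grip.
It also fails if it takes over 43 s, if anything falls off the work surface, if the arm or the gripper's body presses on something with over 40 N, if the wrist force passes 120 N, or if a joint passes its speed limit or range.

### The arm

A 6-joint arm with a two-finger parallel gripper is mounted at the origin on the work surface. World frame = base frame: x ahead of the robot, y to its left, z up, the work surface at z = 0. Lengths are in m, angles in rad, forces in N, time in s.
With the tool pointing down it reaches from about 0.35 to 0.85 m from the base axis. Payload 8.1 kg.
Tool frame: the origin (TCP) lies midway between the tips of the shut fingers; the grasp point (between the pads) lies 19 mm behind it; z points along the fingers, y is the line along which they close (so a half turn about z gives the same grasp; the last joint's range is limited). The gripper opens to 93 mm and grips with 3 to 60 N. Pads are 15 mm wide; open, the fingers measure 128 mm over their backs; the gripper's body (75 mm by 188 mm) begins 65 mm behind the grasp point.
Start: joints at [1.134, 0.13, 1.488, -0, 1.523, -0.085], TCP at [0.207, 0.563, 0.219] pointing down, gripper open.
Joint ranges: [-2.96, 2.96], [-0.89, 2.26], [0.02, 2.5], [-1.34, 4.48], [0, 2.73], [-2.66, 2.66]. Speed limits (rad/s): [2.39, 2.39, 2.79, 3.14, 3.14, 3.14].

### API

Orientations are given as a rotation vector (axis times angle).
In Python, from rig import robot gives the robot as it stands.
- The arm moves only by the tool drive_tool, never from a script. Its argument "targets" is one flat list of numbers, 6 for each row, row after row: the shift along the tool's x, y, z in cm, then the turn, a rotation vector about the tool's x, y, z in rad. A call has 1 to 5 rows; each row is the pose to reach, as a shift and turn from the pose commanded when the call began, along the tool's axes at that moment; what a row does not reach only later rows make up. A row lasts 1/8 s, in which the tool goes at most 62.5 mm and 10.7 degrees, less where a joint would pass 70% of its speed; a pose out of reach is approached as far as the arm can. A call with a gripper value outside its range is refused whole. "jaw" is the finger opening in cm, from 0 to 9.3, set as the call begins (left out, the last holds). The fingers move at their own pace and stop on an object; the grip force is fixed at half the most. Time passes only in rows, so rows that repeat a pose let the fingers close. It gives the time, the measured TCP pose, the force, the opening and the grip force at its end, in the units of the state.
- robot.get_obs(): the state, without advancing time (a new reading comes with each control period).
- robot.capture(name): name is "side" or "top" or "wrist"; returns the picture (480x640x3 uint8, blue, green, red); there is no depth.
- robot.camera_model(name): a dict with "K" (3x3 intrinsics, pixels), "world_from_camera" (4x4, takes a point from camera to world coordinates); the wrist camera has in their place "tool_from_camera" (4x4, takes a point from camera to tool coordinates, whose origin is the TCP and whose axes are the flange's). Camera axes: x right, y up, looking along -z (the intrinsics and any distortion apply to the point x, -y, -z); pixel columns grow to the right and rows downward; lengths in m; the calibration is good to about 2 mm. A picture is of the moment at which its call begins: read the wrist's pose just before it. camera_model takes no time and is no camera call.
- robot.hand_in(): hands the job in; it is judged then, once.
The state is a dict: "clock": time; "qpos": joint angles; "joint_vel": joint speeds; "joint_torque": joint torques, N m; "tool_pos": TCP position; "tool_rot": TCP orientation; "contact_force": force on the tool from outside, world axes, zero at the start; "moment": the same for the moment, N m; "grip_width": opening from 0.0 (shut) to 1.0 (fully open); "gripper_force": force on a finger pad.
Only numpy, scipy, OpenCV 4.12 (cv2) and the standard library are available. Lean on these libraries where they do the work, as an engineer would, in place of code of your own. Each camera call takes 0.05 s, during which the arm holds its last target. There are 200 camera calls.

## Working session

There is one attempt and no reset: what is moved stays moved. The work goes in short steps, Python scripts to look and compute and a tool call to move; the robot and the scene stay as the last step left them, time stands still between calls to the robot, and variables do not carry over. Pictures are saved under pics/ and viewed, at most 10 in all, crops included, and the job is handed in when it is done.

Besides the shell and the picture viewer there is one more tool, called after ">>>" by a JSON object that holds its "fn" and its "kwargs". drive_tool: Moves the arm, as the interface text tells. Its arguments: {"type":"object","properties":{"targets":{"type":"array","items":{"type":"number"}},"jaw":{"type":"number"}},"required":["targets"]}

```bash
mkdir -p pics; ls; python3 - <<'E'
from rig import robot
import cv2,numpy as np
np.set_printoptions(precision=4,suppress=True)
for n in ("top","side"):
    cv2.imwrite(f"pics/{n}0.png",robot.capture(n)); print(n,robot.camera_model(n))
print(robot.camera_model("wrist"));print(robot.get_obs())
E
```

```text
pics
top {'K': array([[476.8424,   0.    , 315.9402],
       [  0.    , 476.8424, 242.2698],
       [  0.    ,   0.    ,   1.    ]]), 'world_from_camera': array([[ 0.0104,  0.9925, -0.122 ,  0.3612],
       [-0.9999,  0.0116,  0.009 , -0.0117],
       [ 0.0104,  0.1219,  0.9925,  1.4707],
       [ 0.    ,  0.    ,  0.    ,  1.    ]])}
side {'K': array([[493.3534,   0.    , 317.7009],
       [  0.    , 493.3534, 246.5608],
       [  0.    ,   0.    ,   1.    ]]), 'world_from_camera': array([[ 0.9793,  0.1427, -0.1433,  0.3527],
       [-0.2021,  0.6627, -0.7211, -0.9288],
       [-0.0079,  0.7351,  0.6779,  0.8888],
       [ 0.    ,  0.    ,  0.    ,  1.    ]])}
{'K': array([[409.6527,   0.    , 316.1462],
       [  0.    , 409.6527, 238.0333],
       [  0.    ,   0.    ,   1.    ]]), 'tool_from_camera': array([[-0.0012,  0.9543,  0.2989,  0.0845],
       [ 1.    ,  0.0012,  0.0003,  0.0009],
       [-0.0001,  0.2989, -0.9543, -0.1669],
       [ 0.    ,  0.    ,  0.    ,  1.    ]])}
{'clock': 0.1, 'qpos': array([ 1.1336,  0.1311,  1.4892, -0.0001,  1.523 , -0.0854]), 'joint_vel': array([ 0.0011, -0.0013, -0.0008, -0.0023,  0.0013, -0.0004]), 'joint_torque': array([ -0.0003, -56.1333, -49.3102,   0.0769,   0.029 ,  -0.0001]), 'tool_pos': array([0.2065, 0.5628, 0.2177]), 'tool_rot': array([-0.5497, -3.0928,  0.0025]), 'contact_force': array([-0.1604, -0.2259,  0.1547]), 'moment': array([-0.0156,  0.0151, -0.0235]), 'gripper_force': 0.0, 'grip_width': 0.9961452079322336}
```

View pics/top0.png

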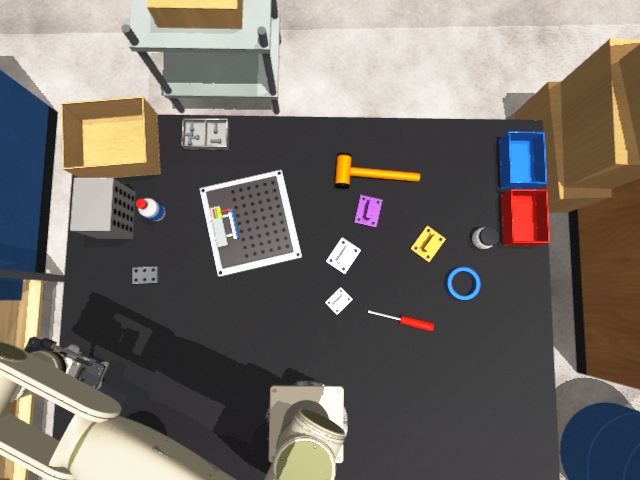

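View pics/side0.png

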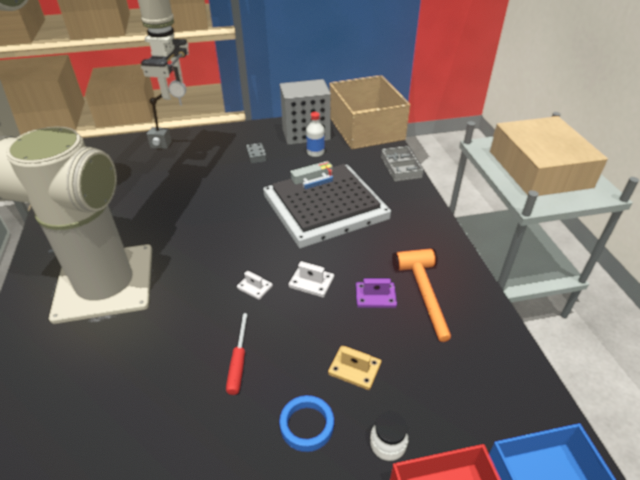

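The top view has these candidate brackets:
- aluminium, large at (344,255)
- aluminium, small at (339,300)
- purple at (368,210)
- brass at (429,243)

The large white one fits: it's aluminium and the bigger of its colour. The fixture is at (250,222), with the stop's blue bar at (234,223), pushed to image left (about world +y).

```bash
cat > h.py <<'E'
from rig import robot
import cv2,numpy as np
from scipy.spatial.transform import Rotation as R
np.set_printoptions(precision=4,suppress=True)
def cam(n):
    m=robot.camera_model(n)
    if n!="wrist": return m["K"],m["world_from_camera"]
    o=robot.get_obs();T=np.eye(4);T[:3,:3]=R.from_rotvec(o["tool_rot"]).as_matrix();T[:3,3]=o["tool_pos"]
    return m["K"],T@m["tool_from_camera"]
def onplane(c,px,z):
    K,T=c;px=np.atleast_2d(px).astype(float)
    d=np.c_[(px[:,0]-K[0,2])/K[0,0],-(px[:,1]-K[1,2])/K[1,1],-np.ones(len(px))]@T[:3,:3].T
    return T[:3,3]+d*((z-T[2,3])/d[:,2])[:,None]
def project(c,P):
    K,T=c;p=(np.atleast_2d(P)-T[:3,3])@T[:3,:3]
    return np.c_[K[0,2]+K[0,0]*p[:,0]/-p[:,2],K[1,2]+K[1,1]*p[:,1]/p[:,2]]
def blobs(mask,c,z,amin=100):
    out=[]
    for k in cv2.findContours(mask,cv2.RETR_EXTERNAL,cv2.CHAIN_APPROX_NONE)[0]:
        if cv2.contourArea(k)>amin:
            P=onplane(c,k[:,0],z)[:,:2]; r=cv2.minAreaRect((P*1000).astype(np.float32))
            out.append((k[:,0].mean(0),np.array(r[0]),np.array(r[1]),r[2]))
    return out
E
python3 - <<'E'
from h import *
im=cv2.imread("pics/top0.png");c=cam("top");hsv=cv2.cvtColor(im,cv2.COLOR_BGR2HSV)
m=((hsv[...,2]>140)&(hsv[...,1]<60)).astype(np.uint8)*255
a=m.copy();a[:, :310]=0;a[:235]=0;a[320:]=0;a[:,370:]=0
print("white z12",*blobs(a,c,.012),sep="\n")
b=m.copy();b[:160]=0;b[290:]=0;b[:,:190]=0;b[:,310:]=0
print("base z30",*blobs(b,c,.03),sep="\n")
d=((hsv[...,0]>95)&(hsv[...,0]<130)&(hsv[...,1]>120)&(hsv[...,2]>80)).astype(np.uint8)*255
d[:, :195]=0;d[:,250:]=0;d[:190]=0;d[260:]=0
print("blue z67",*blobs(d,c,.067,8),sep="\n")
crop=np.hstack([cv2.resize(im[160:285,190:310],None,fx=3.3,fy=3.3,interpolation=2),cv2.resize(im[195:320,310:430],None,fx=3.3,fy=3.3,interpolation=2)])
cv2.imwrite("pics/crop1.png",crop)
E
```

```text
white z12
(array([338.5536, 300.5   ]), array([363.0755, -95.4546]), array([51.339 , 68.8983]), 45.297916412353516)
(array([343.1176, 255.2824]), array([ 501.565 , -108.6631]), array([72.497, 91.928]), 56.62029266357422)
base z30
(array([249.7278, 222.7604]), array([598.6594, 177.7838]), array([281.2659, 260.9177]), 13.887036323547363)
blue z67
(array([234.5, 223. ]), array([588.7862, 218.4565]), array([87.2497,  5.4677]), 14.075521469116211)
```

View pics/crop1.png

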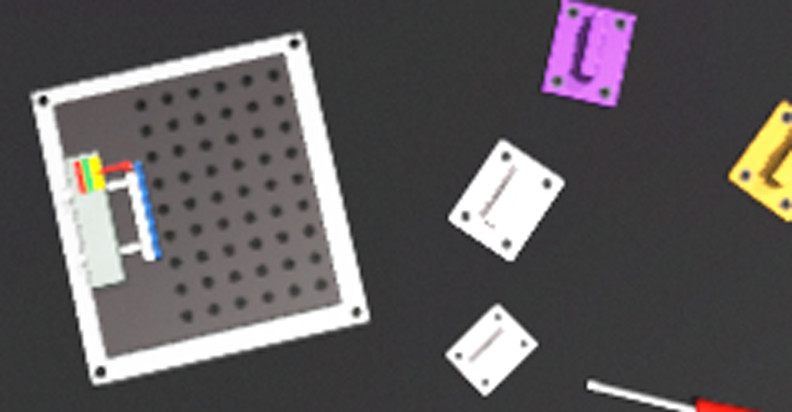

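The crop confirms the large aluminium bracket, at crop (507,200) with a 72 x 92 mm outline. The fixture yaw is 13.9°, and the blue face lies where it should.

```bash
cat >> h.py <<'E'
def plan(p,yawdeg,base=None):
    """shift(cm)/turn in tool axes to bring TCP to p, tool down, tool y at yaw (deg, world)"""
    o=robot.get_obs();R0=R.from_rotvec(o["tool_rot"]).as_matrix()
    a=np.radians(yawdeg);y=np.array([np.cos(a),np.sin(a),0]);z=np.array([0,0,-1.]);x=np.cross(y,z)
    d=R0.T@(np.array(p)-o["tool_pos"])*100
    t=R.from_matrix(R0.T@np.c_[x,y,z]).as_rotvec()
    print("shift",d.round(2),"turn",t.round(4),"at",o["tool_pos"],"yaw",np.degrees(np.arctan2(R0[1,1],R0[0,1])).round(2),"F",o["contact_force"],"t",o["clock"])
E
python3 -c "
from h import *
plan((.5016,-.1087,.20),56.6)"
```

```text
shift [-50.84 -52.87   1.85] turn [-0.0016  0.0001  0.2312] at [0.2065 0.5628 0.2177] yaw 69.84 F [-0.1604 -0.2259  0.1547] t 0.1
```

>>> {"fn": "drive_tool", "kwargs": {"targets": [-50.8, -52.9, 1.8, 0, 0, 0.231, -50.8, -52.9, 1.8, 0, 0, 0.231, -50.8, -52.9, 1.8, 0, 0, 0.231, -50.8, -52.9, 1.8, 0, 0, 0.231, -50.8, -52.9, 1.8, 0, 0, 0.231]}}

```text
clock: 0.72
tool_pos: [0.3325, 0.2753, 0.2106]
tool_rot: [0.902, 3.009, -0.0]
contact_force: [1.3, -0.2, -0.1]
grip_width: 1.002
gripper_force: 0.0
```

```bash
python3 -c "
from h import *
plan((.5016,-.1087,.20),56.6)"
```

```text
shift [-35.24 -22.77   1.07] turn [-0.0001  0.0001  0.0007] at [0.3325 0.2753 0.2106] yaw 56.64 F [ 1.3105 -0.2104 -0.0702] t 0.725
```

>>> {"fn": "drive_tool", "kwargs": {"targets": [-35.2, -22.8, 1.0, 0, 0, 0, -35.2, -22.8, 1.0, 0, 0, 0, -35.2, -22.8, 1.0, 0, 0, 0, -35.2, -22.8, 1.0, 0, 0, 0, -35.2, -22.8, 1.0, 0, 0, 0]}}

```text
clock: 1.35
tool_pos: [0.458, -0.011, 0.2034]
tool_rot: [0.903, 3.009, 0.0]
contact_force: [1.0, 1.2, 0.5]
grip_width: 1.0
gripper_force: 0.0
```

```bash
python3 -c "
from h import *
plan((.5016,-.1087,.20),56.6)"
```

```text
shift [-9.02 -5.75  0.34] turn [ 0.0003  0.0002 -0.0001] at [ 0.458  -0.011   0.2034] yaw 56.59 F [1.0109 1.1738 0.5171] t 1.35
```

>>> {"fn": "drive_tool", "kwargs": {"targets": [-9.0, -5.75, 0.3, 0, 0, 0, -9.0, -5.75, 0.3, 0, 0, 0, -9.0, -5.75, 0.3, 0, 0, 0, -9.0, -5.75, 0.3, 0, 0, 0]}}

```text
clock: 1.85
tool_pos: [0.5007, -0.1061, 0.2]
tool_rot: [-0.903, -3.008, -0.001]
contact_force: [0.0, 0.9, -0.5]
grip_width: 0.999
gripper_force: 0.0
```

```bash
python3 - <<'E'
from h import *
c=cam("wrist");im=robot.capture("wrist");cv2.imwrite("pics/w1.png",im)
hsv=cv2.cvtColor(im,cv2.COLOR_BGR2HSV)
m=((hsv[...,2]>140)&(hsv[...,1]<60)).astype(np.uint8)*255
print(*blobs(m,c,.012,1500),sep="\n")
plan((.5016,-.1087,.20),56.6)
E
```

```text
(array([314.3333, 206.2759]), array([ 499.4945, -106.1804]), array([70.33  , 90.8551]), 56.510257720947266)
(array([557.9573, 220.6232]), array([640.145 ,  72.1239]), array([259.8398,  22.4502]), 13.85183048248291)
(array([233.5485,  57.5619]), array([361.8662, -92.5495]), array([52.4824, 67.1105]), 44.941280364990234)
(array([530.6463,  52.3027]), array([486.2861, 107.3271]), array([ 22.1224, 117.3482]), 13.828519821166992)
shift [-0.24 -0.21  0.02] turn [ 0.0001 -0.0009  0.0006] at [ 0.5008 -0.1057  0.2002] yaw 56.63 F [-0.5606  0.2143 -0.301 ] t 1.9
```

View pics/w1.png

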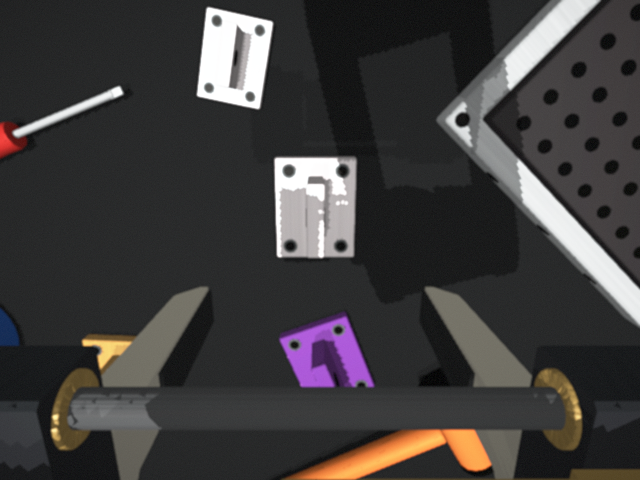

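The wrist view shows the aluminium bracket at (314,206), 70 x 91 mm at yaw 56.5°, with its rib across the closing direction. The smaller twin is at (234,58) and the purple one at (327,352), both clear of the fingers.

```bash
python3 -c "
from h import *
plan((.4998,-.1066,.018),56.5)"
```

```text
shift [ 0.01 -0.13 18.22] turn [ 0.0001 -0.0009  0.0023] at [ 0.5008 -0.1057  0.2002] yaw 56.63 F [-0.5606  0.2143 -0.301 ] t 1.9
```

>>> {"fn": "drive_tool", "kwargs": {"targets": [0, -0.1, 5, 0, 0, 0, 0, -0.1, 10, 0, 0, 0, 0, -0.1, 13, 0, 0, 0, 0, -0.1, 13, 0, 0, 0], "jaw": 6}}

```text
clock: 2.4
tool_pos: [0.4981, -0.1053, 0.0681]
tool_rot: [-0.898, -3.005, -0.0]
contact_force: [0.3, 0.4, 0.6]
grip_width: 0.653
gripper_force: 0.0
```

```bash
python3 - <<'E'
from h import *
c=cam("wrist");im=robot.capture("wrist");cv2.imwrite("pics/w2.png",im)
hsv=cv2.cvtColor(im,cv2.COLOR_BGR2HSV)
m=((hsv[...,2]>120)&(hsv[...,1]<60)).astype(np.uint8)*255
print(*blobs(m,c,.012,1500),sep="\n")
plan((.4998,-.1066,.018),56.5)
E
```

```text
(array([315.8116, 264.5906]), array([ 504.3885, -109.0396]), array([ 69.9543, 102.4429]), 56.6695556640625)
(array([607.3417, 140.5049]), array([531.4877,  52.066 ]), array([ 48.0445, 126.3231]), 69.668212890625)
(array([185.8703,  50.2043]), array([366.6278, -96.8768]), array([51.9204, 53.8301]), 44.99909973144531)
shift [-0.04 -0.05  5.23] turn [-0.0004 -0.0019  0.0035] at [ 0.4998 -0.106   0.0703] yaw 56.7 F [ 1.0051 -0.8419  0.1921] t 2.45
```

View pics/w2.png

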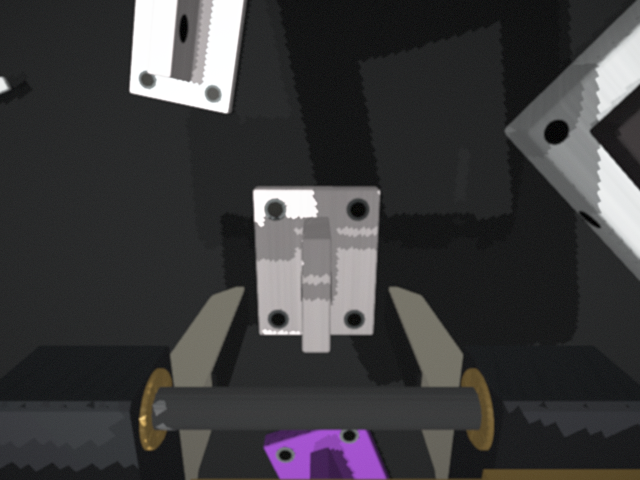

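The rib is centred between the fingers at column 316. The flange corners are at (254,187), (380,187), (374,334) and (260,334).

```bash
python3 - <<'E'
from h import *
c=cam("wrist")
P=onplane(c,[(254,187),(380,187),(374,334),(260,334)],.012);print(P,np.linalg.norm(P-np.roll(P,1,0),axis=1))
ctr=P.mean(0);print(ctr);plan((ctr[0],ctr[1],.018),56.5)
E
```

```text
[[ 0.4445 -0.1102  0.012 ]
 [ 0.4829 -0.0518  0.012 ]
 [ 0.5601 -0.102   0.012 ]
 [ 0.5212 -0.1612  0.012 ]] [0.0921 0.0699 0.0921 0.0708]
[ 0.5022 -0.1063  0.012 ]
shift [-0.22  0.11  5.23] turn [-0.0004 -0.0019  0.0035] at [ 0.4998 -0.106   0.0703] yaw 56.7 F [ 1.0051 -0.8419  0.1921] t 2.45
```

>>> {"fn": "drive_tool", "kwargs": {"targets": [-0.15, 0, 3, 0, 0, 0.003, -0.15, 0, 5.2, 0, 0, 0.003, -0.15, 0, 5.2, 0, 0, 0.003, -0.15, 0, 5.2, 0, 0, 0.003]}}

```text
clock: 2.95
tool_pos: [0.5035, -0.1083, 0.0208]
tool_rot: [0.905, 3.005, -0.0]
contact_force: [0.2, -0.3, 0.4]
grip_width: 0.643
gripper_force: 0.0
```

>>> {"fn": "drive_tool", "kwargs": {"targets": [0, 0, 0, 0, 0, 0, 0, 0, 0, 0, 0, 0, 0, 0, 0, 0, 0, 0, 0, 0, 0, 0, 0, 0, 0, 0, 0, 0, 0, 0], "jaw": 0}}

```text
clock: 3.58
tool_pos: [0.5018, -0.1082, 0.0185]
tool_rot: [-0.907, -3.008, 0.0]
contact_force: [0.0, -0.3, 0.3]
grip_width: 0.157
gripper_force: 0.0
```

>>> {"fn": "drive_tool", "kwargs": {"targets": [0, 0, 0, 0, 0, 0, 0, 0, 0, 0, 0, 0, 0, 0, 0, 0, 0, 0]}}

```text
clock: 3.95
tool_pos: [0.5018, -0.1081, 0.0185]
tool_rot: [-0.907, -3.008, -0.0]
contact_force: [-0.2, -0.5, -0.2]
grip_width: 0.148
gripper_force: 30.0
```

>>> {"fn": "drive_tool", "kwargs": {"targets": [0, 0, -2, 0, 0, 0, 0, 0, -6, 0, 0, 0, 0, 0, -10, 0, 0, 0, 0, 0, -13, 0, 0, 0, 0, 0, -13, 0, 0, 0]}}

```text
clock: 4.58
tool_pos: [0.5036, -0.1087, 0.1509]
tool_rot: [0.906, 3.003, -0.0]
contact_force: [1.4, -0.2, -3.6]
grip_width: 0.15
gripper_force: 30.0
```

```bash
python3 - <<'E'
from h import *
a=np.radians(13.87);ux=np.array([np.cos(a),np.sin(a)]);uy=np.array([-np.sin(a),np.cos(a)])
C=np.array([.5987,.1778]);f=C+.04*uy;print("face",f)
p=C-.03*uy; plan((*p,.15),103.87)
E
```

```text
face [0.5891 0.2166]
shift [ 5.7 27.1  0.1] turn [-0.0007  0.005  -0.8279] at [ 0.5036 -0.1087  0.1509] yaw 56.44 F [ 1.3768 -0.2056 -3.6031] t 4.575
```

>>> {"fn": "drive_tool", "kwargs": {"targets": [5.7, 27.1, 0, 0, 0, -0.828, 5.7, 27.1, 0, 0, 0, -0.828, 5.7, 27.1, 0, 0, 0, -0.828, 5.7, 27.1, 0, 0, 0, -0.828, 5.7, 27.1, 0, 0, 0, -0.828]}}

```text
clock: 5.2
tool_pos: [0.6033, 0.1524, 0.1452]
tool_rot: [0.39, -3.114, -0.001]
contact_force: [0.3, -0.4, -2.8]
grip_width: 0.147
gripper_force: 30.0
```

>>> {"fn": "drive_tool", "kwargs": {"targets": [0, 0, 0, 0, 0, 0, 0, 0, 0, 0, 0, 0]}}

```text
clock: 5.45
tool_pos: [0.603, 0.1484, 0.1464]
tool_rot: [0.377, -3.116, 0.001]
contact_force: [-0.3, -0.5, -2.5]
grip_width: 0.149
gripper_force: 30.0
```

```bash
python3 - <<'E'
from h import *
plan((.6059,.1487,.15),103.87)
c=cam("wrist");cv2.imwrite("pics/w3.png",robot.capture("wrist"))
E
```

```text
shift [-0.28 -0.04 -0.36] turn [-0.0002 -0.0032 -0.001 ] at [0.603  0.1484 0.1464] yaw 103.81 F [-0.3319 -0.4759 -2.5393] t 5.45
```

View pics/w3.png

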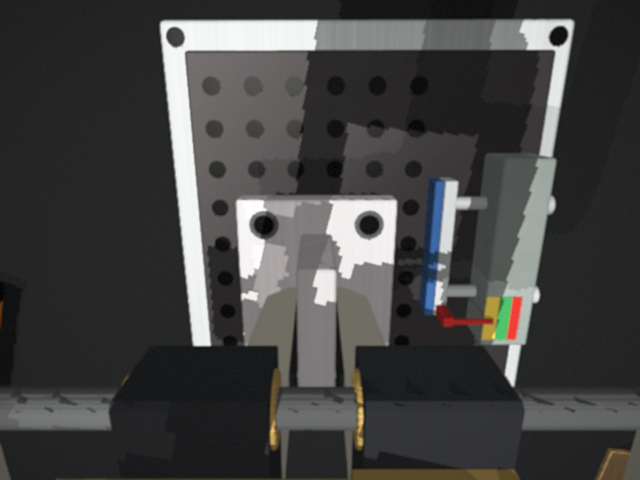

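The wrist view shows the bracket held over the plate with its far flange end at row 197, columns 238–397. The blue face is at columns 425–445, rows 180–313, and the red pointer is at (470,322) with the strip at (502,318).

```bash
cat >> h.py <<'E'
def fixframe(P,yaw=13.87,C=(.5987,.1778)):
    a=np.radians(yaw);return (np.atleast_2d(P)[:,:2]-C)@np.array([[np.cos(a),-np.sin(a)],[np.sin(a),np.cos(a)]])*1000
def bluemask(im):
    hsv=cv2.cvtColor(im,cv2.COLOR_BGR2HSV)
    d=((hsv[...,0]>95)&(hsv[...,0]<130)&(hsv[...,1]>110)&(hsv[...,2]>60)).astype(np.uint8)
    n,l,s,_=cv2.connectedComponentsWithStats(d);return l==1+np.argmax(s[1:,4])
E
python3 - <<'E'
from h import *
c=cam("wrist");im=cv2.imread("pics/w3.png");tp=robot.get_obs()["tool_pos"]
m=bluemask(im);ys=np.where(m.any(1))[0];print("blue rows",ys[0],ys[-1])
R_=np.array([(np.where(m[y])[0][-1]+.5,y) for y in ys[4:-4]]);L_=np.array([(np.where(m[y])[0][0]-.5,y) for y in ys[4:-4]])
for n,E,z in(("top",R_,.067),("bot",L_,.05)):
    F=fixframe(onplane(c,E,z));k=np.polyfit(F[:,0],F[:,1],1);print(n,"face y,slope deg",k[1],np.degrees(np.arctan(k[0])),"x range",F[:,0].min(),F[:,0].max())
print("blue ends",[np.where(m[y])[0][[0,-1]] for y in (ys[0],ys[0]+3,ys[-1]-3,ys[-1])])
zt=tp[2]-.0065
# far flange edge and side edges
g=cv2.cvtColor(im,cv2.COLOR_BGR2GRAY)
rt=np.array([(390+np.argmin(np.diff(g[y,385:412].astype(int)))-4.5,y) for y in range(205,330,5)])
rt=np.array([(385.5+np.argmin(np.diff(g[y,385:412].astype(int))),y) for y in range(205,330,5)])
far=np.array([(x,185.5+np.argmax(np.diff(g[185:210,x].astype(int)))) for x in range(245,392,6)])
for n,E in(("right",rt),("far",far)):
    F=fixframe(onplane(c,E,zt));print(n,np.median(F,0).round(2)); k=np.polyfit(F[:,n=="far" and 1 or 0]*1. if n=="right" else F[:,1],F[:,1] if n=="right" else F[:,0],1);print(np.degrees(np.arctan(k[0])))
print("tcp",fixframe(tp))
E
```

```text
blue rows 178 315
top face y,slope deg 48.469058866771555 -0.10153320401465948 x range -44.79205009573517 41.80905000587317
bot face y,slope deg 44.30810825050501 0.3661353056399473 x range -41.970931697902216 50.59983857567175
blue ends [array([430, 437]), array([429, 443]), array([423, 431]), array([429, 429])]
right [-19.39   6.03]
-0.037354514719159876
far [-49.73 -28.43]
0.7243104416914524
tcp [[ -2.727  -29.9851]]
```

>>> {"fn": "drive_tool", "kwargs": {"targets": [-0.3, 0, 4, 0, 0, 0, -0.3, 0, 7, 0, 0, 0, -0.3, 0, 7, 0, 0, 0, -0.3, 0, 7, 0, 0, 0]}}

```text
clock: 6.0
tool_pos: [0.6077, 0.1492, 0.0798]
tool_rot: [-0.377, 3.118, -0.0]
contact_force: [0.9, -0.2, -3.3]
grip_width: 0.153
gripper_force: 30.0
```

```bash
python3 - <<'E'
from h import *
c=cam("wrist");im=robot.capture("wrist");cv2.imwrite("pics/w4.png",im);tp=robot.get_obs()["tool_pos"]
plan((.6059,.1487,.0715),103.87);print("tcp",fixframe(tp))
m=bluemask(im);ys=np.where(m.any(1))[0];print("blue rows",ys[0],ys[-1],[np.where(m[y])[0][[0,-1]] for y in (ys[0],ys[0]+3,ys[-1]-3,ys[-1])])
E
```

```text
shift [ 0.26 -0.02  0.91] turn [-0.0003  0.0028 -0.0009] at [0.6083 0.1495 0.0806] yaw 103.82 F [-0.3899  0.3721 -2.3494] t 6.05
tcp [[  2.5844 -29.7758]]
blue rows 189 346 [array([469, 478]), array([468, 483]), array([451, 471]), array([461, 468])]
```

View pics/w4.png

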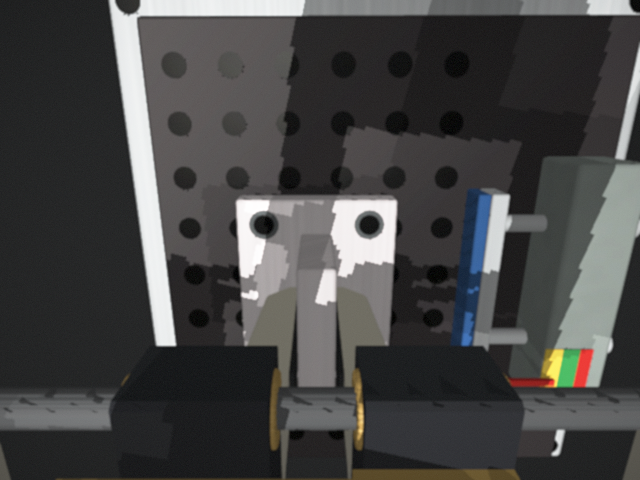

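The flange end is at row ~197 and the blue stop end at row ~190 near column 475. I'll enlarge both ends to separate the top edges from the end faces.

```bash
python3 - <<'E'
from h import *
im=cv2.imread("pics/w4.png")
a=cv2.resize(im[180:220,372:412],None,fx=10,fy=10,interpolation=0);b=cv2.resize(im[175:215,462:502],None,fx=10,fy=10,interpolation=0)
cv2.imwrite("pics/crop2.png",np.hstack([a,b]))
E
```

```text
(no output)
```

View pics/crop2.png

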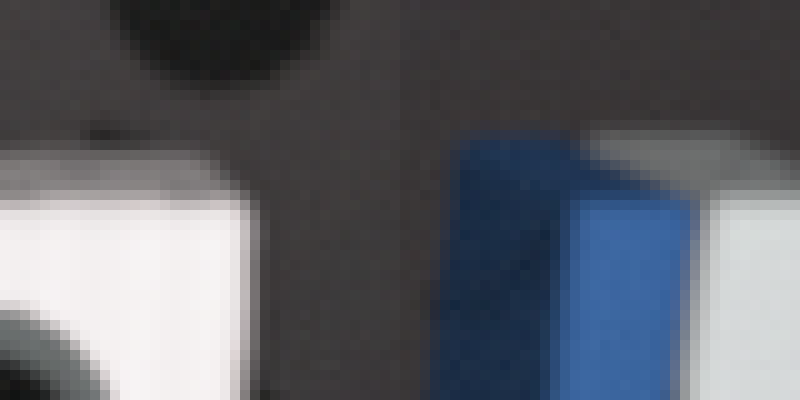

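The top corners (from the enlarged crop) are the bracket flange at (396.9,199.2) and the stop's blue face at (478.9,193.9), with the stop's bottom corner at (467.5,188.3).

```bash
python3 - <<'E'
from h import *
c=cam("wrist");tp=robot.get_obs()["tool_pos"]
b=fixframe(onplane(c,[(396.9,199.2)],tp[2]-.0065));s=fixframe(onplane(c,[(478.9,193.9)],.067));s2=fixframe(onplane(c,[(467.5,188.3)],.05))
print(b,s,s2,"bracket-stop",b-s,"tcp",fixframe(tp), tp)
# independent check from w3 scale: top cam blue centre
E
```

```text
[[-44.44     6.1218]] [[-45.2445  43.9907]] [[-44.5747  44.9666]] bracket-stop [[  0.8045 -37.869 ]] tcp [[  2.5844 -29.7758]] [0.6083 0.1495 0.0806]
```

>>> {"fn": "drive_tool", "kwargs": {"targets": [0.1, 0, 0.9, 0, 0, 0, 0.1, 0, 0.9, 0, 0, 0, 0.1, 0, 0.9, 0, 0, 0]}}

```text
clock: 6.42
tool_pos: [0.6061, 0.1497, 0.0697]
tool_rot: [-0.38, 3.118, 0.0]
contact_force: [-0.5, -0.3, -2.8]
grip_width: 0.149
gripper_force: 30.0
```

>>> {"fn": "drive_tool", "kwargs": {"targets": [0, 0, 0.1, 0, 0, 0, 0, 0, 0.1, 0, 0, 0]}}

```text
clock: 6.68
tool_pos: [0.6062, 0.1497, 0.0685]
tool_rot: [-0.38, 3.119, -0.0]
contact_force: [-0.2, -0.1, -1.5]
grip_width: 0.15
gripper_force: 30.0
```

>>> {"fn": "drive_tool", "kwargs": {"targets": [0, 0, 0.1, 0, 0, 0, 0, 0, 0.1, 0, 0, 0]}}

```text
clock: 6.92
tool_pos: [0.6063, 0.1497, 0.0684]
tool_rot: [-0.38, 3.118, 0.0]
contact_force: [-3.9, 0.1, 5.7]
grip_width: 0.148
gripper_force: 30.0
```

>>> {"fn": "drive_tool", "kwargs": {"targets": [0, 0, 0.1, 0, 0, 0, 0, 0, 0.1, 0, 0, 0]}}

```text
clock: 7.18
tool_pos: [0.6065, 0.1498, 0.0684]
tool_rot: [-0.38, 3.118, -0.0]
contact_force: [-7.8, -2.5, 12.9]
grip_width: 0.151
gripper_force: 30.0
```

>>> {"fn": "drive_tool", "kwargs": {"targets": [0, 0.5, -0.12, 0, 0, 0, 0, 1.2, -0.12, 0, 0, 0, 0, 2, -0.12, 0, 0, 0, 0, 2.8, -0.12, 0, 0, 0, 0, 2.8, -0.12, 0, 0, 0]}}

```text
clock: 7.8
tool_pos: [0.5999, 0.1783, 0.0685]
tool_rot: [-0.381, 3.117, 0.001]
contact_force: [-0.1, 0.6, 5.0]
grip_width: 0.149
gripper_force: 30.0
```

```bash
python3 - <<'E'
from h import *
plan((.6059,.1487,.0685),103.87);c=cam("wrist");im=robot.capture("wrist");cv2.imwrite("pics/w5.png",im);print(fixframe(robot.get_obs()["tool_pos"]))
a=cv2.resize(im[185:385,380:580],None,fx=3,fy=3,interpolation=0);b=cv2.resize(im[185:215,384:424],None,fx=5,fy=5,interpolation=0)
v=np.zeros((600,800,3),np.uint8);v[:,:600]=a;v[:150,600:800]=b;cv2.imwrite("pics/crop3.png",v)
E
```

```text
shift [ 0.13 -3.01 -0.  ] turn [0.0006 0.0016 0.001 ] at [0.5999 0.1783 0.0685] yaw 103.93 F [-0.0503  0.5702  4.9863] t 7.8
[[1.2221 0.1633]]
```

View pics/crop3.png

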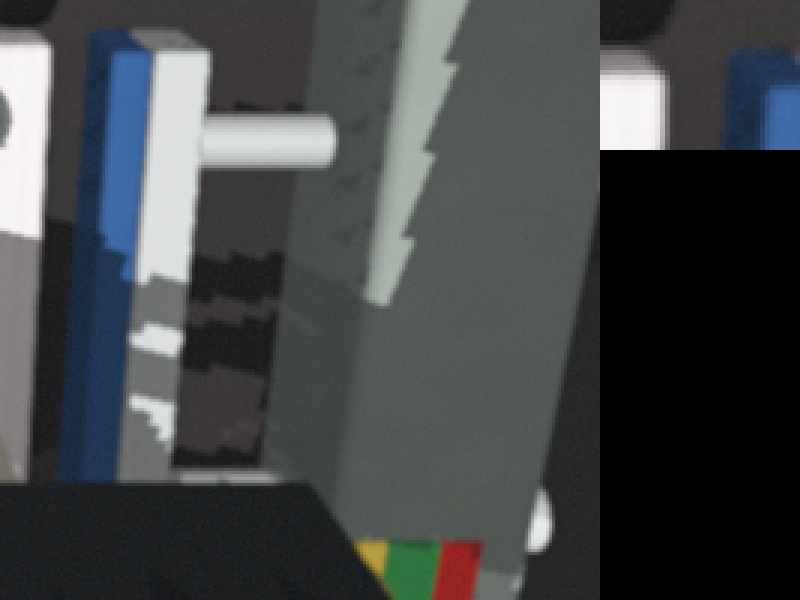

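The flange end and stop end now nearly share a row: their bottom edges are at about row 195, with a gap at columns 396–410. I'll measure that in sub-pixels.

```bash
cat >> h.py <<'E'
def cross(v,lev):
    i=np.argmax((v[:-1]-lev)*(v[1:]-lev)<=0);return i+(lev-v[i])/(v[i+1]-v[i])
E
python3 - <<'E'
from h import *
im=cv2.imread("pics/w5.png").astype(float);c=cam("wrist");tp=robot.get_obs()["tool_pos"]
print("bracket col 390 grey",im[188:206,388:393].mean((1,2)).round())
print("stop col 412 B-R",(im[188:206,411:414,0]-im[188:206,411:414,2]).mean(1).round())
print("stop col 418-425 B-R",(im[192:210,419:426,0]).mean(1).round())
print("row 215",im[215,392:432,0].round(),im[215,392:432,2].round())
for n,p,z in(("b top",(396.9,198.6),tp[2]-.0065),("b bot",(392,194.7),.05),("s bot",(409.9,195),.05),("s top",(415.6,201.2),.067)):print(n,fixframe(onplane(c,[p],z)))
E
```

```text
bracket col 390 grey [ 27.  29.  28.  26.  28.  40.  65.  99. 121. 130. 142. 174. 215. 234.
 241. 244. 245. 245.]
stop col 412 B-R [-4. -3. -3. -3. -2.  1. 13. 32. 48. 51. 49. 48. 45. 43. 43. 43. 44. 45.]
stop col 418-425 B-R [ 59.  58.  65.  78.  88.  90.  87.  85.  88. 101. 131. 154. 165. 168.
 168. 168. 168. 168.]
row 215 [245. 244. 237. 210. 151.  86.  58.  56.  59.  57.  58.  59.  58.  59.
  57.  61.  65.  70.  70.  69.  71.  74.  74.  89. 116. 146. 163. 170.
 170. 169. 167. 168. 165. 165. 163. 163. 152. 139. 152. 188.] [248. 247. 241. 217. 156.  89.  60.  60.  60.  60.  61.  62.  61.  62.
  58.  55.  43.  32.  27.  25.  28.  29.  27.  34.  42.  55.  60.  65.
  64.  64.  65.  63.  63.  63.  60.  61.  60.  87. 139. 186.]
b top [[-46.1184  35.9842]]
b bot [[-45.3949  36.0438]]
s bot [[-45.2511  44.2684]]
s top [[-46.0733  42.8697]]
```

```bash
python3 - <<'E'
from h import *
im=cv2.imread("pics/w5.png").astype(float);c=cam("wrist");tp=robot.get_obs()["tool_pos"]
B=[];S=[]
for y in range(206,258,3):
    B.append((393+cross(im[y,393:402,2],150),y)); S.append((411+cross(im[y,411:420,0],118),y))
for n,E,z in(("b",B,tp[2]-.0065),("s",S,.067)):
    F=fixframe(onplane(c,E,z));k=np.polyfit(F[:,0],F[:,1],1);print(n,np.degrees(np.arctan(k[0])),np.polyval(k,-30),F[[0,-1]],np.std(F[:,1]-np.polyval(k,F[:,0])))
E
```

```text
b -0.020506044651577744 36.06443933346096 [[-42.8593  36.0203]
 [-19.3743  36.0337]] 0.05555025583125909
s -0.1092292031174398 43.479328284296216 [[-44.0161  43.5158]
 [-21.2106  43.4559]] 0.022130676121766526
```

>>> {"fn": "drive_tool", "kwargs": {"targets": [0, 0.3, 0, 0, 0, 0, 0, 0.6, 0, 0, 0, 0, 0, 0.6, 0, 0, 0, 0]}}

```text
clock: 8.22
tool_pos: [0.5986, 0.1834, 0.0685]
tool_rot: [-0.38, 3.117, 0.0]
contact_force: [0.9, -2.2, 5.3]
grip_width: 0.147
gripper_force: 30.0
```

>>> {"fn": "drive_tool", "kwargs": {"targets": [0, 0.1, 0, 0, 0, 0, 0, 0.2, 0, 0, 0, 0, 0, 0.2, 0, 0, 0, 0]}}

```text
clock: 8.6
tool_pos: [0.5982, 0.185, 0.0685]
tool_rot: [-0.38, 3.117, -0.0]
contact_force: [1.8, -3.3, 5.0]
grip_width: 0.151
gripper_force: 30.0
```

>>> {"fn": "drive_tool", "kwargs": {"targets": [0, 0.1, 0, 0, 0, 0, 0, 0.2, 0, 0, 0, 0, 0, 0.2, 0, 0, 0, 0]}}

```text
clock: 8.98
tool_pos: [0.5978, 0.1865, 0.0685]
tool_rot: [-0.379, 3.117, -0.001]
contact_force: [1.1, -4.7, 4.5]
grip_width: 0.15
gripper_force: 30.0
```

>>> {"fn": "drive_tool", "kwargs": {"targets": [0, 0.1, 0, 0, 0, 0, 0, 0.2, 0, 0, 0, 0, 0, 0.3, 0, 0, 0, 0, 0, 0.4, 0, 0, 0, 0, 0, 0.4, 0, 0, 0, 0]}}

```text
clock: 9.6
tool_pos: [0.5971, 0.1894, 0.0685]
tool_rot: [-0.379, 3.117, -0.003]
contact_force: [1.6, -8.8, 6.0]
grip_width: 0.146
gripper_force: 30.0
```

>>> {"fn": "drive_tool", "kwargs": {"targets": [0, 0.1, 0, 0, 0, 0, 0, 0.2, 0, 0, 0, 0, 0, 0.2, 0, 0, 0, 0, 0, 0.2, 0, 0, 0, 0]}}

```text
clock: 10.1
tool_pos: [0.5967, 0.1908, 0.0686]
tool_rot: [-0.378, 3.117, -0.005]
contact_force: [0.7, -10.9, 6.6]
grip_width: 0.15
gripper_force: 30.0
```

```bash
python3 - <<'E'
from h import *
plan((.6,.18,.0685),103.87);print(fixframe(robot.get_obs()["tool_pos"]))
im=robot.capture("wrist");cv2.imwrite("pics/w6.png",im);t=robot.capture("top");s=robot.capture("side");cv2.imwrite("pics/t6.png",t);cv2.imwrite("pics/s6.png",s)
v=np.zeros((600,800,3),np.uint8)
v[:,:]=0
v[:360,:540]=cv2.resize(im[185:385,360:640],(540,360),interpolation=2)[:360]
v[360:600,:400]=cv2.resize(t[190:262,190:310],(400,240),interpolation=2)
v[360:600,400:800]=cv2.resize(s[155:215,265:365],(400,240),interpolation=2)
cv2.imwrite("pics/crop4.png",v)
E
```

```text
shift [-0.06 -1.13  0.01] turn [-0.0031  0.0014 -0.0004] at [0.5967 0.1908 0.0686] yaw 103.85 F [  0.7385 -10.8897   6.5591] t 10.1
[[ 1.1854 13.1164]]
```

View pics/crop4.png

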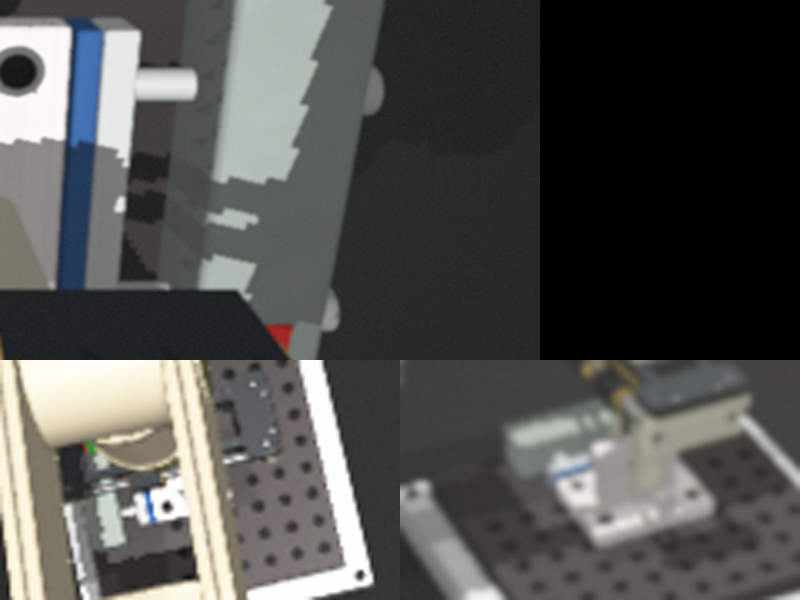

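Wrist view: the flange edge is against the blue face, with the ends flush near row 198. The TCP travel gives about 5.5 mm of push, matching roughly 8.4 N net of friction, so about 2.5 mm more is needed.

>>> {"fn": "drive_tool", "kwargs": {"targets": [0, 0.1, 0, 0, 0, 0, 0, 0.2, 0, 0, 0, 0, 0, 0.32, 0, 0, 0, 0, 0, 0.32, 0, 0, 0, 0, 0, 0.32, 0, 0, 0, 0]}}

```text
clock: 10.88
tool_pos: [0.5961, 0.1931, 0.0686]
tool_rot: [-0.378, 3.117, -0.006]
contact_force: [2.1, -14.1, 7.6]
grip_width: 0.15
gripper_force: 30.0
```

```bash
cat > m.py <<'E'
from h import *
import sys
K=robot.camera_model("wrist")["K"];T=np.eye(4);o=robot.get_obs()
def bw(im,tp,rot,tag):
    T=np.eye(4);T[:3,:3]=R.from_rotvec(rot).as_matrix();T[:3,3]=tp;c=(K,T@robot.camera_model("wrist")["tool_from_camera"])
    im=im.astype(float);S=[]
    for y in range(206,236,3):
        sat=im[y,:,0]-im[y,:,2]; x=np.where(sat[380:470]>60)[0][-1]+380
        S.append((x+cross(sat[x:x+5],50),y))
    F=fixframe(onplane(c,S,.067));k=np.polyfit(F[:,0],F[:,1],1);print(tag,"blue/white y at x=-35:",np.polyval(k,-35).round(2),"slope",np.degrees(np.arctan(k[0])).round(2))
im=robot.capture("wrist");n=sys.argv[1];cv2.imwrite(f"pics/{n}.png",im)
rot5=R.from_matrix(R.from_rotvec(o["tool_rot"]).as_matrix()).as_rotvec()
bw(cv2.imread("pics/w5.png"),[.5999,.1783,.0685],[-.381,3.117,.001],"rest")
bw(cv2.imread("pics/w6.png"),[.5967,.1908,.0686],[-.378,3.117,-.005],"w6")
bw(im,o["tool_pos"],o["tool_rot"],n)
t=im.astype(float)
print("bracket bottom profile",t[190:204,380:386].mean((1,2)).round()); b=int(np.where((t[215,:,0]-t[215,:,2])[380:470]>60)[0].mean()+380)
print("stop top profile",b,t[190:206,b-2:b+3,0].mean(1).round())
plan((.6,.18,.0685),103.87);print(fixframe(o["tool_pos"]),o["moment"])
E
python3 m.py w7
```

```text
rest blue/white y at x=-35: 49.03 slope -0.13
w6 blue/white y at x=-35: 54.8 slope -0.11
w7 blue/white y at x=-35: 57.12 slope -0.09
bracket bottom profile [ 67.  68.  67.  73.  93. 120. 137. 138. 145. 183. 228. 244. 249. 250.]
stop top profile 404 [ 67.  67.  67.  67.  70.  80.  90.  93.  91.  88.  91. 112. 147. 171.
 181. 185.]
shift [-0.06 -1.36  0.02] turn [-0.0042  0.0013 -0.0007] at [0.5962 0.1931 0.0686] yaw 103.83 F [  2.1741 -14.1839   6.7952] t 10.925
[[ 1.186  15.4762]] [-2.446  -0.2273  0.0279]
```

Push measures 8.1 mm, square within 0.1° and ends flush within ~0.3 mm. I'll take out the small 0.24° tilt from arm compliance and then hold.

>>> {"fn": "drive_tool", "kwargs": {"targets": [0, 0, 0, -0.003, 0, 0, 0, 0, 0, -0.005, 0, 0, 0, 0, 0, -0.005, 0, 0, 0, 0, 0, -0.005, 0, 0]}}

```text
clock: 11.42
tool_pos: [0.5962, 0.193, 0.0685]
tool_rot: [-0.378, 3.118, 0.001]
contact_force: [2.6, -14.0, 6.8]
grip_width: 0.148
gripper_force: 30.0
```

```bash
python3 m.py w8
```

```text
rest blue/white y at x=-35: 49.03 slope -0.13
w6 blue/white y at x=-35: 54.8 slope -0.11
w8 blue/white y at x=-35: 57.06 slope -0.05
bracket bottom profile [ 67.  67.  66.  71.  92. 120. 134. 134. 141. 180. 226. 242. 248. 249.]
stop top profile 404 [ 65.  66.  66.  65.  68.  78.  87.  90.  89.  86.  90. 112. 146. 169.
 178. 181.]
shift [-0.06 -1.36 -0.  ] turn [ 0.0007  0.0013 -0.0007] at [0.5962 0.1931 0.0685] yaw 103.83 F [  3.2263 -13.9646   6.2465] t 11.475
[[ 1.1852 15.3735]] [-2.5467 -0.3161  0.0258]
```

Upright and steady; hold for 2.5 s.

>>> {"fn": "drive_tool", "kwargs": {"targets": [0, 0, 0, 0, 0, 0, 0, 0, 0, 0, 0, 0, 0, 0, 0, 0, 0, 0, 0, 0, 0, 0, 0, 0, 0, 0, 0, 0, 0, 0]}}

```text
clock: 12.1
tool_pos: [0.5962, 0.193, 0.0685]
tool_rot: [-0.378, 3.118, 0.001]
contact_force: [3.7, -14.3, 6.0]
grip_width: 0.148
gripper_force: 30.0
```

>>> {"fn": "drive_tool", "kwargs": {"targets": [0, 0, 0, 0, 0, 0, 0, 0, 0, 0, 0, 0, 0, 0, 0, 0, 0, 0, 0, 0, 0, 0, 0, 0, 0, 0, 0, 0, 0, 0]}}

```text
clock: 12.72
tool_pos: [0.5962, 0.193, 0.0685]
tool_rot: [-0.378, 3.118, 0.001]
contact_force: [2.5, -15.4, 5.4]
grip_width: 0.153
gripper_force: 30.0
```

>>> {"fn": "drive_tool", "kwargs": {"targets": [0, 0, 0, 0, 0, 0, 0, 0, 0, 0, 0, 0, 0, 0, 0, 0, 0, 0, 0, 0, 0, 0, 0, 0, 0, 0, 0, 0, 0, 0]}}

```text
clock: 13.35
tool_pos: [0.5962, 0.193, 0.0685]
tool_rot: [-0.378, 3.118, 0.001]
contact_force: [2.1, -15.4, 5.2]
grip_width: 0.148
gripper_force: 30.0
```

>>> {"fn": "drive_tool", "kwargs": {"targets": [0, 0, 0, 0, 0, 0, 0, 0, 0, 0, 0, 0, 0, 0, 0, 0, 0, 0, 0, 0, 0, 0, 0, 0, 0, 0, 0, 0, 0, 0]}}

```text
clock: 13.98
tool_pos: [0.5962, 0.193, 0.0685]
tool_rot: [-0.378, 3.118, 0.001]
contact_force: [2.7, -14.9, 5.7]
grip_width: 0.149
gripper_force: 30.0
```

```bash
python3 m.py w9 | sed -n '3p;6,7p'; python3 -c "
from rig import robot
print(robot.hand_in())"
```

```text
w9 blue/white y at x=-35: 57.07 slope -0.06
 178. 181.]
shift [-0.06 -1.36  0.  ] turn [ 0.0006  0.0013 -0.0007] at [0.5962 0.193  0.0685] yaw 103.83 F [  1.8624 -13.9002   6.3528] t 14.025
the job is handed in; nothing more can be done
None
```

Handed in at 14 s: the aluminium bracket is flat on the plate and still gripped, with its long edge square and its ends flush against the stop to within about 0.3 mm; the stop is pushed in about 8 mm (about 12 N) and held steady for over 2 s, measured from the stop's blue face because the gripper hid the pointer.

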